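# Stack the illuminator parts on a microscope base

### The arm

A 6-joint arm with a two-finger parallel gripper is mounted at the origin on the work surface. World frame = base frame: x ahead of the robot, y to its left, z up, the work surface at z = 0. Lengths are in m, angles in degrees, forces in N, time in s.
With the tool pointing down it reaches from about 0.375 to 0.9 m from the base axis. Payload 3.1 kg.
Tool frame: the origin (TCP) lies on the centre line of the jaws, within the pads' length; the fingertips stand 8 mm ahead of it and the grasp point (between the pads) lies 11 mm behind it; z points along the fingers, y is the line along which they close (so a half turn about z gives the same grasp; the last joint's range is limited). The gripper opens to 87 mm and grips with 3 to 60 N. Pads are 19 mm wide; open, the fingers measure 117 mm over their backs; the gripper's body (75 mm by 190 mm) begins 51 mm behind the grasp point.
Start: joints at [63.169, 30.224, 82.088, -0, 67.689, -10.227], TCP at [0.179, 0.599, 0.231] pointing down, gripper open.
Joint ranges: [-176.69, 176.69], [-43.24, 126.21], [12.49, 139.97], [-82, 262], [0, 151.66], [-163.58, 163.58]. Speed limits (degrees/s): [159.86, 159.86, 180, 180, 180, 180].

### API

Orientations are given as a 3x3 rotation matrix whose columns are the frame's x, y, z axes.
In Python, from rig import * gives the robot as it stands.
- The arm moves only by the tool step_arm, never from a script. Its argument "targets" is a list of rows, each a list of 5 numbers: the opening, from -1 (shut) to 1 (fully open), then the shift along the world's x, y, z normalised to -1 to 1, where 1 is 0.25 m, then the turn about the world's z normalised to -1 to 1, where 1 is 180 degrees. In form: [[fingers, x, y, z, turn], ...]. A call has 1 to 20 rows; each row is the pose to reach, as a shift and turn from the pose commanded when the call began, turning the shorter way round; what a row does not reach only later rows make up. A row lasts 1/10 s, in which the tool goes at most 50 mm and 8.59 degrees, less where a joint would pass 70% of its speed; a pose out of reach is approached as far as the arm can. A call with a number of a shift or a turn outside -1 to 1 is refused whole. A call with a gripper value outside its range is refused whole. The fingers move at their own pace and stop on an object; the grip force is fixed at half the most. Time passes only in rows, so rows that repeat a pose let the fingers close. It gives the time, the measured TCP pose, the force, the opening and the grip force at its end, in the units of the state.
- read_state(): the state, without advancing time (a new reading comes with each control period).
- capture(name): name is "scene" or "top"; returns a dict with "color" (400x640x3 uint8, red, green, blue), "mtx" (3x3 intrinsics, pixels), "k1" (the pictures are not rectified: a ray, as slopes to the right and down, at radius r is drawn at 1 + k1 r^2 times it, then the intrinsics apply), "pose" (4x4, takes a point from camera to world coordinates). Camera axes: x right, y down, z forward; pixel columns grow to the right and rows downward; lengths in m; the calibration is good to about 2 mm. A picture is of the moment at which its call begins. There is no depth.
- hand_in(): hands the job in; it is judged then, once.
The state is a dict: "time_s": time; "joint_positions": joint angles; "qvel": joint speeds; "tau": joint torques, N m; "position": TCP position; "tcp_rot": TCP orientation; "force": force on the tool from outside, world axes, zero at the start; "moment": the same for the moment, N m; "opening": opening from 0.0 (shut) to 1.0 (fully open); "grasp_force": force on a finger pad.
Only numpy, scipy, OpenCV 4.12 (cv2) and the standard library are available. Lean on these libraries where they do the work, as an engineer would, in place of code of your own. Each camera call takes 0.05 s, during which the arm holds its last target. There are 200 camera calls.

### The job

Build up the illuminator on the lamp seat of the microscope base: first the lens cell, on it the tall tube, on that the ring with the lever, and last the dust cap, each upright and fully seated over the boss of the one below, and let go before the next is brought. Set every part down gently without dropping it, and leave the eyepiece, jar and screwdriver where they are.

Things in the scene. Friction and masses are not known exactly. Their poses are not given: they have to be found in the camera images.
- base: fixed white microscope base casting, top 50 mm above the table, from 75 mm behind to 135 mm ahead of the lamp seat along its own x, 160 mm wide. Origin: on the lamp seat's axis at table level, z up. Seat: black disc 72 mm across, its flat top at 56 mm, with a tapered boss, 28 mm wide at foot, 18 at top, 5 mm high plus 1 of glass. A pad 4 mm high lies 100 mm ahead of the seat
- foam: fixed flat white foam sheet, 250 x 250 mm, 15 mm thick, on which the four parts stand at the start; origin: centre of its underside, at table level
- lens_cell: lens cell: wide black cylinder 60 mm across, 24 mm high without its boss, a bright aluminium ring on its top face and a small glass lens in the middle of its boss; on top a tapered boss, 28 mm wide at foot, 18 at top, 5 mm high; socket underneath 34 mm wide, 7 deep. Origin: centre of underside, z up
- tube: tall tube: bare aluminium cylinder 46 mm across, 34 mm high without its boss, two dark grooves round it; on top a tapered boss, 28 mm wide at foot, 18 at top, 5 mm high; socket underneath 34 mm wide, 7 deep. Origin: centre of underside, z up
- lever_ring: lever ring: dark steel cylinder 56 mm across (57 over fine ribs at its lower half), 20 mm high without its boss; a small aluminium lever, up to 10 mm thick, sticks out along its own +x to 47 mm from the axis, 14 mm above the underside (grip across y); on top a tapered boss, 28 mm wide at foot, 18 at top, 5 mm high; socket underneath 34 mm wide, 7 deep. Origin: centre of underside, z up
- dust_cap: dust cap: black ribbed cylinder 50 mm across (51 over ribs), 16 mm high, with a round steel knob in the middle of its top (12 mm wide neck, then 20 mm wide head from 24 to 32 mm above the underside); it weighs about 50 g, the other parts 110 to 120 g; socket underneath 34 mm wide, 7 deep. Origin: centre of underside, z up
- eyepiece: bystander: black standing eyepiece with a steel sleeve, 40 mm across, 60 mm high; origin: centre of its underside
- jar: bystander: amber glass jar with an aluminium cap, 44 mm across, 50 mm high; origin: centre of its underside
- screwdriver: bystander: screwdriver 170 mm long, lying on the table; origin near its middle, handle towards its own -x
Mind the look-alikes: they are no part of the job. Leave any red look-alike of the lens_cell alone.

How it is judged:
By the outcome, as a careful person would: the job done as asked, in the order asked, and still so for the second after the job is handed in, with the robot touching nothing.
It also fails if it takes over 112 s, if anything falls off the work surface, if the arm or the gripper's body presses on something with over 40 N, if the wrist force passes 120 N, or if a joint passes its speed limit or range.

## Working session

There is one attempt and no reset: what is moved stays moved. The work goes in short steps, Python scripts to look and compute and a tool call to move; the robot and the scene stay as the last step left them, time stands still between calls to the robot, and variables do not carry over. Pictures are saved under pics/ and viewed, at most 16 in all, crops included, and the job is handed in when it is done.

Besides the shell and the picture viewer there is one more tool, called as name(argument=value, ...) on one line, values as JSON. step_arm: Moves the arm, as the interface text tells. Scaled input: -1 to 1 covers 0.25 m each way for a shift and 180 degrees each way for a turn. Its arguments: {"type":"object","properties":{"targets":{"type":"array","items":{"type":"array","items":{"type":"number"}}}},"required":["targets"]}

```bash
mkdir -p pics; python3 - <<'E'
from rig import *
import cv2,numpy as np
for n in("scene","top"):
    c=capture(n);cv2.imwrite(f"pics/{n}0.png",c["color"][:,:,::-1]);print(n,c["mtx"].round(1).tolist(),c["k1"],c["pose"].round(4).tolist())
s=read_state();print(s)
E
```

```text
scene [[376.5, 0.0, 314.6], [0.0, 376.5, 199.1], [0.0, 0.0, 1.0]] -0.007617887619086149 [[0.522, 0.7195, -0.4581, 0.9088], [0.8529, -0.4376, 0.2846, -0.2419], [0.0043, -0.5393, -0.8421, 0.7253], [0.0, 0.0, 0.0, 1.0]]
top [[409.6, 0.0, 319.8], [0.0, 409.6, 197.9], [0.0, 0.0, 1.0]] -0.09413416635204924 [[0.0289, -0.9866, 0.1606, 0.3707], [-0.9994, -0.0312, -0.0124, 0.0019], [0.0172, -0.1602, -0.9869, 1.0121], [0.0, 0.0, 0.0, 1.0]]
{'time_s': 0.1, 'joint_positions': array([ 6.31665007e+01,  3.02724212e+01,  8.21487123e+01, -2.33530184e-04,
        6.76900548e+01, -1.02254138e+01]), 'qvel': array([-0.04354963, -0.08372727, -0.20190646, -0.03614992, -0.00894455,
       -0.08655334]), 'tau': array([-3.66464310e-04, -4.40985739e+01, -1.77151376e+01,  6.34727580e-02,
        5.34591218e-02, -5.55180043e-05]), 'position': array([0.17829804, 0.59835744, 0.22968439]), 'tcp_rot': array([[-9.58282543e-01,  2.85821283e-01, -8.72621058e-04],
       [ 2.85822411e-01,  9.58281036e-01, -1.73334278e-03],
       [ 3.40789956e-04, -1.91044678e-03, -9.99998117e-01]]), 'force': array([-0.03396371,  0.39842942,  0.36309872]), 'moment': array([-0.02501402,  0.00859272,  0.02311995]), 'grasp_force': 0.0, 'opening': 1.0018936942739187}
```

View pics/scene0.png

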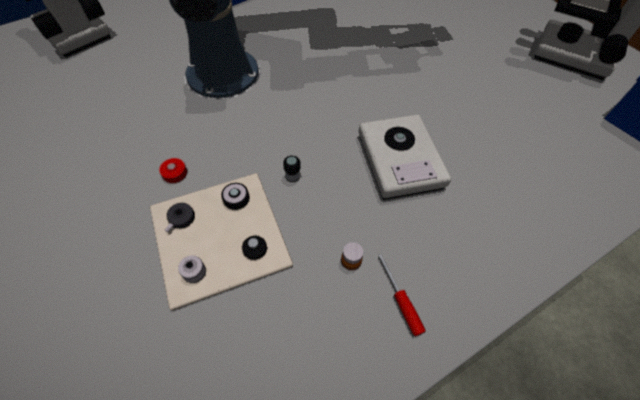

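View pics/top0.png

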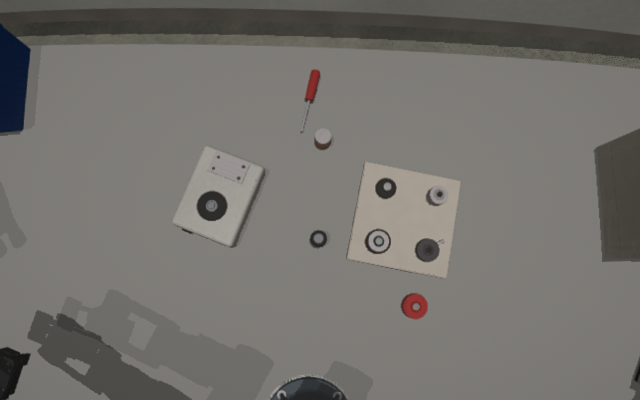

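The first picture (scene) shows the foam at lower left with lens cell (235,195), lever ring (180,215), tube (192,268) and dust cap (254,246). The red look-alike is at (173,169). In the top view the lens cell is at (378,241), tube (438,196), ring (428,250), cap (386,188) and the seat (212,206). Next I'll enlarge those areas.

```bash
cat > h.py <<'E'
from rig import *
import cv2,numpy as np
from scipy.optimize import least_squares
def cam(n): return capture(n)
def proj(c,P):
    P=np.atleast_2d(P).astype(float);T=np.linalg.inv(c["pose"]);q=P@T[:3,:3].T+T[:3,3]
    u=q[:,:2]/q[:,2:];u=u*(1+c["k1"]*(u**2).sum(1,keepdims=True))
    return u@c["mtx"][:2,:2].T+c["mtx"][:2,2]
def tri(cs,px,x0=(.4,0,.05)):
    r=least_squares(lambda X:np.concatenate([proj(c,X)[0]-p for c,p in zip(cs,px)]),x0);return r.x,np.abs(r.fun).max()
def atz(c,p,z): 
    r=least_squares(lambda X:proj(c,[X[0],X[1],z])[0]-p,(.4,0));return r.x
def crop(img,x0,y0,w,h,k): return cv2.resize(img[y0:y0+h,x0:x0+w,::-1],None,fx=k,fy=k,interpolation=cv2.INTER_CUBIC)
def gam(i): return (255*(i/255.)**.6).astype(np.uint8)
E
python3 - <<'E'
from h import *
t=cam("top")["color"];s=cam("scene")["color"]
cv2.imwrite("pics/tf.png",gam(crop(t,345,160,120,120,5)))
cv2.imwrite("pics/sf.png",gam(crop(s,145,170,150,140,4)))
a=crop(t,165,140,105,110,4);b=crop(s,350,105,100,100,4);b=cv2.copyMakeBorder(b,0,a.shape[0]-b.shape[0],0,0,0)
cv2.imwrite("pics/bb.png",gam(np.hstack([a[:,:380],b])))
E
```

```text
(no output)
```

View pics/tf.png

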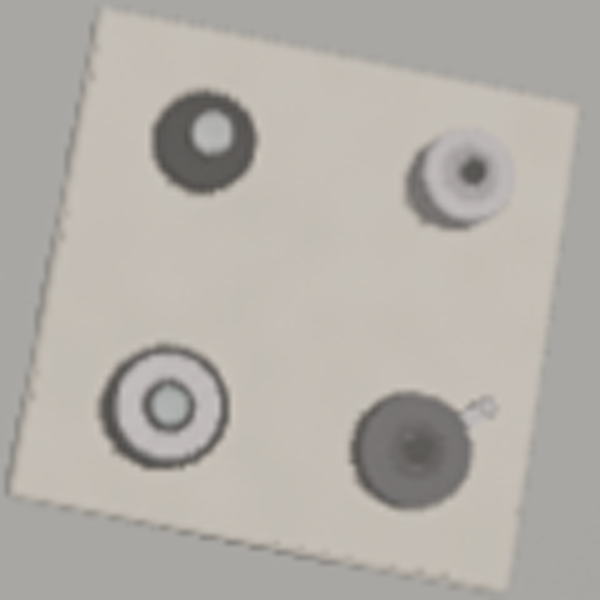

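View pics/sf.png

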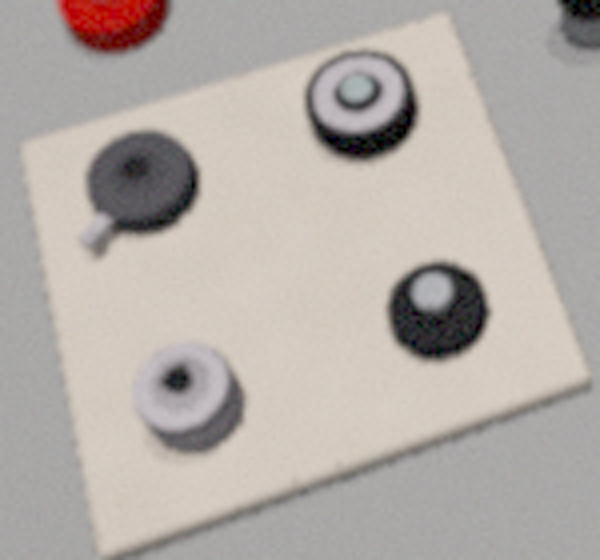

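View pics/bb.png

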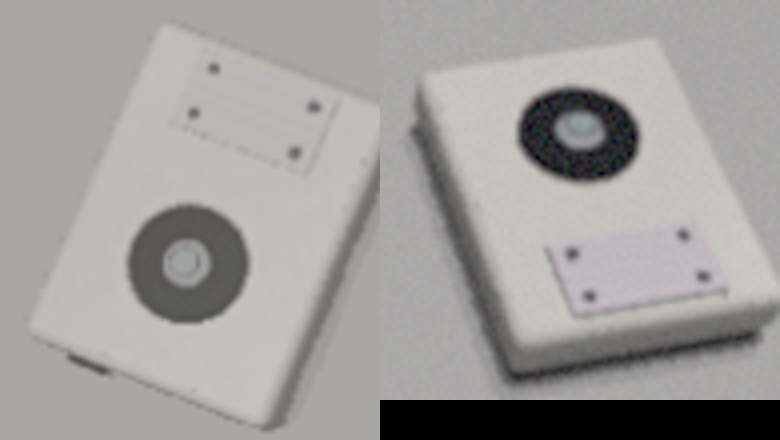

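The crops show all four parts standing on the foam with clear boss, lens and knob centres. The lever points up-right in the top view, and the seat is unobstructed. Next I triangulate.

```bash
python3 - <<'E'
from h import *
t=cam("top");s=cam("scene")
T=lambda u,v:np.array([345+(u+.5)/5-.5,160+(v+.5)/5-.5])
S=lambda u,v:np.array([145+(u+.5)/4-.5,170+(v+.5)/4-.5])
TB=lambda u,v:np.array([165+(u+.5)/4-.5,140+(v+.5)/4-.5])
SB=lambda u,v:np.array([350+(u-380+.5)/4-.5,105+(v+.5)/4-.5])
D=dict(lens=(T(170,406),S(358,90)),tube=(T(473,172),S(177,379)),ring=(T(418,450),S(134,168)),cap=(T(212,132),S(433,289)),lever=(T(489,405),S(94,240)),
 foamA=(T(100,8),S(588,380)),foamB=(T(578,104),S(105,556)),foamC=(T(510,590),S(24,144)),foamD=(T(8,494),S(448,14)),
 seat=(TB(185,262),SB(580,123)),disc=(TB(188,264),SB(579,134)),s1=(TB(213,68),SB(704,276)),s2=(TB(314,106),SB(589,296)),s3=(TB(294,153),SB(572,254)),s4=(TB(193,113),SB(683,235)))
for k,(a,b) in D.items():
    X,e=tri((t,s),(a,b));print(k,(X*1e3).round(1),round(e,2))
# bystanders
for k,a,b in(("jar",(322,135),(352,247)),("eyep",(318,238),(292,159)),("sdtip",(302,132),(380,258)),("sdend",(315,71),(420,332)),("red",(416,306),(173,163))):
    print(k,(tri((t,s),(a,b))[0]*1e3).round())
E
```

```text
lens [ 430.2 -152.    42.1] 0.33
tube [ 545.2 -296.8   54.4] 0.08
ring [ 412.1 -273.2   39. ] 0.1
cap [ 562.1 -171.    47.2] 0.2
lever [ 435.6 -308.5   30.1] 0.9
foamA [ 630.6 -122.    10.7] 0.35
foamB [ 589.7 -363.    13.7] 0.7
foamC [ 346.8 -322.8   14.3] 0.98
foamD [386.9 -79.2  10.7] 0.01
seat [500.1 245.3  62.5] 0.14
disc [500.5 246.2  52.7] 0.28
s1 [620.  239.2  54.4] 0.21
s2 [597.9 176.1  54.9] 0.05
s3 [569.3 186.9  53.3] 0.17
s4 [591.7 249.   53.8] 0.02
jar [679. -12.  61.]
eyep [432.  -7.  64.]
sdtip [708.  42.  -1.]
sdend [869.  12.  16.]
red [ 280. -240.   39.]
```

step_arm(targets=[[1,0.96,-1,0,-0.22],[1,0.96,-1,0,-0.22],[1,0.96,-1,0,-0.22],[1,0.96,-1,0,-0.22],[1,0.96,-1,0,-0.22],[1,0.96,-1,0,-0.22],[1,0.96,-1,0,-0.22],[1,0.96,-1,0,-0.22],[1,0.96,-1,0,-0.22],[1,0.96,-1,0,-0.22]])

```text
time_s: 1.3
position: [0.4177, 0.3494, 0.2305]
tcp_rot: [[-0.557, 0.831, -0.001], [0.831, 0.557, 0.0], [0.001, -0.001, -1.0]]
force: [0.1, 0.3, -0.1]
opening: 1.0
grasp_force: 0.0
```

step_arm(targets=[[1,0.04,-1,0,0],[1,0.04,-1,0,0],[1,0.04,-1,0,0],[1,0.04,-1,0,0],[1,0.04,-1,0,0],[1,0.04,-1,0,0],[1,0.04,-1,0,0]])

```text
time_s: 2.0
position: [0.4283, 0.0992, 0.2307]
tcp_rot: [[-0.555, 0.832, -0.0], [0.832, 0.555, 0.001], [0.001, 0.0, -1.0]]
force: [-0.5, -0.2, -1.1]
opening: 0.999
grasp_force: 0.0
```

step_arm(targets=[[1,0,-1,0,0],[1,0,-1,0,0],[1,0,-1,0,0],[1,0,-1,0,0],[1,0,-1,0,0],[1,0,-1,-0.2,0],[1,0,-1,-0.4,0],[1,0,-1,-0.4,0],[1,0,-1,-0.4,0]])

```text
time_s: 2.9
position: [0.4288, -0.1489, 0.1302]
tcp_rot: [[-0.559, 0.829, -0.003], [0.829, 0.559, 0.002], [0.003, -0.001, -1.0]]
force: [1.0, -0.1, 1.6]
opening: 0.999
grasp_force: 0.0
```

step_arm(targets=[[1,0.005,-0.005,-0.15,0],[1,0.005,-0.005,-0.3,0],[1,0.005,-0.005,-0.38,0],[1,0.005,-0.005,-0.41,0],[1,0.005,-0.005,-0.415,0],[1,0.005,-0.005,-0.415,0],[1,0.005,-0.005,-0.415,0],[-1,0.005,-0.005,-0.415,0],[-1,0.005,-0.005,-0.415,0],[-1,0.005,-0.005,-0.415,0],[-1,0.005,-0.005,-0.415,0],[-1,0.005,-0.005,-0.415,0],[-1,0.005,-0.005,-0.415,0],[-1,0.005,-0.005,-0.415,0],[-1,0.005,-0.005,-0.415,0]])

```text
time_s: 4.4
position: [0.4297, -0.1524, 0.0268]
tcp_rot: [[-0.556, 0.831, -0.0], [0.831, 0.556, 0.0], [0.0, -0.0, -1.0]]
force: [-1.1, -0.9, 1.5]
opening: 0.684
grasp_force: 30.0
```

step_arm(targets=[[-1,0,0,0.02,0],[-1,0,0,0.08,0],[-1,0,0,0.18,0],[-1,0,0,0.3,0],[-1,0,0,0.4,0],[-1,0.01,0.05,0.46,0],[-1,0.03,0.15,0.46,0],[-1,0.05,0.3,0.46,0],[-1,0.07,0.45,0.46,0],[-1,0.1,0.6,0.46,0],[-1,0.14,0.8,0.46,0],[-1,0.14,0.8,0.46,0]])

```text
time_s: 5.6
position: [0.4646, 0.0528, 0.142]
tcp_rot: [[-0.562, 0.827, 0.0], [0.827, 0.562, 0.002], [0.001, 0.001, -1.0]]
force: [-0.7, -0.6, -0.8]
opening: 0.686
grasp_force: 30.0
```

step_arm(targets=[[-1,0.02,0.1,0,0],[-1,0.04,0.24,0,0],[-1,0.07,0.38,0,0],[-1,0.1,0.52,0,0],[-1,0.12,0.66,0,0],[-1,0.13,0.75,0,0],[-1,0.14,0.79,0,0],[-1,0.14,0.79,0,0],[-1,0.14,0.79,0,0]])

```text
time_s: 6.5
position: [0.4994, 0.244, 0.1416]
tcp_rot: [[-0.556, 0.831, -0.001], [0.831, 0.556, -0.001], [-0.0, -0.001, -1.0]]
force: [0.3, 0.2, 0.0]
opening: 0.684
grasp_force: 30.0
```

```bash
python3 - <<'E'
from h import *
s=read_state();print(s["position"],s["force"],s["opening"],s["grasp_force"])
t=cam("top")["color"];s=cam("scene")["color"]
a=crop(t,165,140,100,110,4);b=crop(s,350,80,100,110,4)
cv2.imwrite("pics/c1.png",gam(np.hstack([a,b])))
E
```

```text
[0.49941966 0.24399812 0.14156711] [0.25398182 0.20828614 0.00934052] 0.684286829049399 29.999790403526276
```

View pics/c1.png

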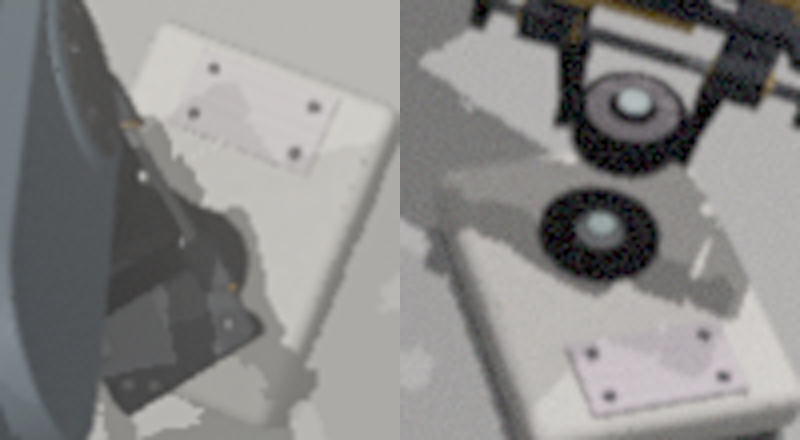

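The lens cell is held level above the seat: lens at crop (633,102), seat boss at (601,222). Next is the in-hand offset check.

```bash
python3 - <<'E'
from h import *
s=cam("scene")
P=lambda u,v:np.array([350+(u-400+.5)/4-.5,80+(v+.5)/4-.5])
print("lens at",atz(s,P(633,102),.1585),"seat",atz(s,P(601,222),.062), read_state()["position"])
E
```

```text
lens at [0.50068189 0.24395954] seat [0.49965031 0.24693156] [0.49959417 0.243794   0.14171238]
```

step_arm(targets=[[-1,0,0.008,-0.04,0],[-1,0,0.008,-0.12,0],[-1,0,0.008,-0.2,0],[-1,0,0.008,-0.25,0],[-1,0,0.008,-0.27,0],[-1,0,0.008,-0.28,0],[-1,0,0.008,-0.284,0],[-1,0,0.008,-0.284,0],[-1,0,0.008,-0.284,0]])

```text
time_s: 7.55
position: [0.5003, 0.2473, 0.0715]
tcp_rot: [[-0.556, 0.831, 0.001], [0.831, 0.556, 0.0], [-0.0, 0.001, -1.0]]
force: [-0.9, 0.3, -0.8]
opening: 0.685
grasp_force: 30.0
```

step_arm(targets=[[-1,0,0,-0.002,0],[-1,0,0,-0.004,0],[-1,0,0,-0.006,0],[-1,0,0,-0.008,0],[-1,0,0,-0.008,0],[-1,0,0,-0.008,0]])

```text
time_s: 8.15
position: [0.4998, 0.2472, 0.0687]
tcp_rot: [[-0.556, 0.831, -0.0], [0.831, 0.556, -0.0], [0.0, -0.0, -1.0]]
force: [0.2, 0.7, -1.0]
opening: 0.682
grasp_force: 30.0
```

step_arm(targets=[[-1,0,0,-0.001,0],[-1,0,0,-0.002,0],[-1,0,0,-0.003,0],[-1,0,0,-0.004,0],[-1,0,0,-0.004,0]])

```text
time_s: 8.65
position: [0.4998, 0.2472, 0.0678]
tcp_rot: [[-0.556, 0.831, -0.0], [0.831, 0.556, -0.0], [-0.0, -0.0, -1.0]]
force: [-0.8, 0.0, -0.1]
opening: 0.679
grasp_force: 30.0
```

step_arm(targets=[[-1,0,0,-0.002,0],[-1,0,0,-0.004,0],[-1,0,0,-0.004,0]])

```text
time_s: 8.95
position: [0.4998, 0.2472, 0.0678]
tcp_rot: [[-0.556, 0.831, 0.0], [0.831, 0.556, -0.0], [-0.0, 0.0, -1.0]]
force: [-2.2, -0.8, 6.5]
opening: 0.684
grasp_force: 30.0
```

step_arm(targets=[[0.6,0,0,0,0],[1,0,0,0,0],[1,0,0,0,0],[1,0,0,0,0],[1,0,0,0,0],[1,0,0,0.06,0],[1,0,0,0.2,0],[1,0,0,0.36,0],[1,0,0,0.4,0],[1,0.02,-0.1,0.4,0],[1,0.03,-0.3,0.4,0],[1,0.05,-0.5,0.4,0],[1,0.07,-0.7,0.4,0],[1,0.08,-0.8,0.4,0],[1,0.08,-0.8,0.4,0]])

```text
time_s: 10.45
position: [0.5203, 0.0438, 0.1663]
tcp_rot: [[-0.552, 0.834, -0.0], [0.834, 0.552, -0.001], [-0.001, -0.001, -1.0]]
force: [0.7, -0.1, 0.1]
opening: 0.996
grasp_force: 0.0
```

```bash
python3 - <<'E'
from h import *
t=cam("top")["color"];s=cam("scene")["color"]
a=crop(t,165,140,100,110,4);b=crop(s,350,80,100,110,4)
cv2.imwrite("pics/c2.png",gam(np.hstack([a,b])))
E
```

```text
(no output)
```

View pics/c2.png

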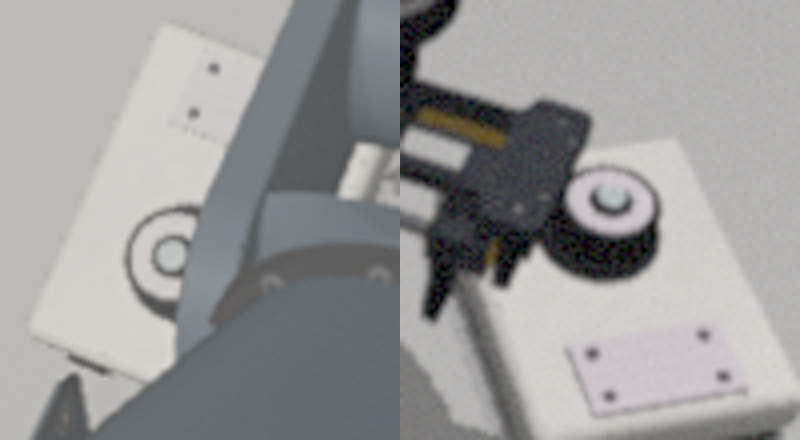

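The lens cell sits flat on the seat, lens at top-crop (172,257) and scene-crop (612,196). Next is the tube.

```bash
python3 - <<'E'
from h import *
t=cam("top");s=cam("scene")
print(tri((t,s),(np.array([165+172.5/4-.5,140+257.5/4-.5]),np.array([350+212.5/4-.5,80+196.5/4-.5]))))
E
```

```text
(array([0.50023106, 0.24805828, 0.08367971]), np.float64(0.37685531341014666))
```

step_arm(targets=[[1,0.02,-0.15,0,0],[1,0.03,-0.35,0,0],[1,0.05,-0.54,0,0],[1,0.05,-0.7,0,0],[1,0.05,-0.7,0,0]])

```text
time_s: 11.15
position: [0.5338, -0.1314, 0.1669]
tcp_rot: [[-0.554, 0.833, 0.002], [0.833, 0.554, -0.002], [-0.003, 0.001, -1.0]]
force: [0.6, 0.5, 0.3]
opening: 0.997
grasp_force: 0.0
```

step_arm(targets=[[1,0.02,-0.16,0,0],[1,0.03,-0.34,0,0],[1,0.05,-0.52,0,0],[1,0.05,-0.65,0,0],[1,0.05,-0.676,0,0],[1,0.05,-0.676,-0.12,0],[1,0.05,-0.676,-0.28,0],[1,0.05,-0.676,-0.42,0],[1,0.05,-0.676,-0.52,0],[1,0.05,-0.676,-0.54,0],[1,0.05,-0.676,-0.545,0],[1,0.05,-0.676,-0.545,0],[-1,0.05,-0.676,-0.545,0],[-1,0.05,-0.676,-0.545,0],[-1,0.05,-0.676,-0.545,0],[-1,0.05,-0.676,-0.545,0],[-1,0.05,-0.676,-0.545,0],[-1,0.05,-0.676,-0.545,0],[-1,0.05,-0.676,-0.545,0],[-1,0.05,-0.676,-0.545,0]])

```text
time_s: 13.15
position: [0.5447, -0.2969, 0.0306]
tcp_rot: [[-0.556, 0.831, -0.0], [0.831, 0.556, -0.0], [0.0, -0.0, -1.0]]
force: [-0.6, 0.6, 0.9]
opening: 0.518
grasp_force: 30.0
```

step_arm(targets=[[-1,0,0,0.02,0],[-1,0,0,0.08,0],[-1,0,0,0.2,0],[-1,0,0,0.32,0],[-1,0,0,0.42,0],[-1,-0.01,0.05,0.48,0],[-1,-0.02,0.17,0.48,0],[-1,-0.04,0.32,0.48,0],[-1,-0.06,0.47,0.48,0],[-1,-0.07,0.62,0.48,0],[-1,-0.08,0.77,0.48,0],[-1,-0.08,0.92,0.48,0],[-1,-0.08,1,0.48,0],[-1,-0.08,1,0.48,0]])

```text
time_s: 14.55
position: [0.5229, -0.043, 0.1507]
tcp_rot: [[-0.56, 0.829, -0.002], [0.829, 0.56, 0.002], [0.003, -0.001, -1.0]]
force: [0.7, -0.4, -1.3]
opening: 0.524
grasp_force: 30.0
```

step_arm(targets=[[-1,-0.01,0.1,0,0],[-1,-0.03,0.24,0,0],[-1,-0.05,0.4,0,0],[-1,-0.06,0.56,0,0],[-1,-0.07,0.72,0,0],[-1,-0.08,0.88,0,0],[-1,-0.1,1,0,0],[-1,-0.1,1,0,0]])

```text
time_s: 15.35
position: [0.4987, 0.206, 0.1507]
tcp_rot: [[-0.56, 0.829, -0.0], [0.829, 0.56, 0.001], [0.001, 0.0, -1.0]]
force: [0.4, -1.2, -1.5]
opening: 0.524
grasp_force: 30.0
```

step_arm(targets=[[-1,0,0.08,0,0],[-1,0,0.15,0,0],[-1,0,0.176,0,0],[-1,0,0.176,0,0],[-1,0,0.176,0,0],[-1,0,0.176,0,0]])

```text
time_s: 15.95
position: [0.4998, 0.2461, 0.1505]
tcp_rot: [[-0.555, 0.832, -0.0], [0.832, 0.555, -0.0], [-0.0, -0.001, -1.0]]
force: [-0.4, 0.6, -0.9]
opening: 0.519
grasp_force: 30.0
```

```bash
python3 - <<'E'
from h import *
s=read_state();print(s["position"],s["force"],s["opening"],s["grasp_force"])
s=cam("scene")["color"]
cv2.imwrite("pics/c3.png",gam(crop(s,350,70,100,110,4)))
E
```

```text
[0.49982632 0.24607982 0.15052993] [-0.40628923  0.5980911  -0.86758822] 0.519306611373496 29.999849796295166
```

View pics/c3.png

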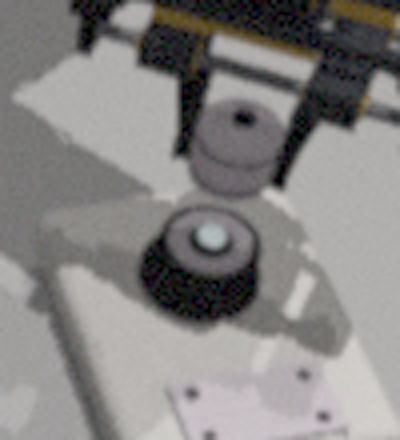

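The tube is held upright over the lens cell: boss hole at crop (243,118), lens at (211,236). Next is the offset.

```bash
python3 - <<'E'
from h import *
s=cam("scene")
P=lambda u,v:np.array([350+(u+.5)/4-.5,70+(v+.5)/4-.5])
print("tube",atz(s,P(243,118),.1739),"lens",atz(s,P(211,236),.085), read_state()["position"])
E
```

```text
tube [0.50051848 0.24663543] lens [0.50109341 0.247404  ] [0.49988352 0.2463408  0.15054512]
```

step_arm(targets=[[-1,0.002,0.004,-0.04,0],[-1,0.002,0.004,-0.1,0],[-1,0.002,0.004,-0.15,0],[-1,0.002,0.004,-0.18,0],[-1,0.002,0.004,-0.2,0],[-1,0.002,0.004,-0.208,0],[-1,0.002,0.004,-0.212,0],[-1,0.002,0.004,-0.214,0],[-1,0.002,0.004,-0.216,0],[-1,0.002,0.004,-0.216,0],[-1,0.002,0.004,-0.216,0]])

```text
time_s: 17.15
position: [0.5004, 0.2482, 0.0968]
tcp_rot: [[-0.556, 0.831, 0.001], [0.831, 0.556, 0.0], [-0.0, 0.001, -1.0]]
force: [-0.5, -0.9, -1.2]
opening: 0.52
grasp_force: 30.0
```

step_arm(targets=[[-1,0,0,-0.002,0],[-1,0,0,-0.004,0],[-1,0,0,-0.006,0],[-1,0,0,-0.006,0]])

```text
time_s: 17.55
position: [0.5004, 0.2482, 0.0955]
tcp_rot: [[-0.556, 0.831, 0.0], [0.831, 0.556, 0.0], [-0.0, 0.0, -1.0]]
force: [-1.5, -0.1, 4.4]
opening: 0.522
grasp_force: 30.0
```

step_arm(targets=[[0.4,0,0,0,0],[1,0,0,0,0],[1,0,0,0,0],[1,0,0,0,0],[1,0,0,0,0],[1,0,0,0,0],[1,0,0,0.06,0],[1,0,0,0.2,0],[1,0,0,0.34,0],[1,0,0,0.38,0],[1,-0.02,-0.1,0.38,0],[1,-0.05,-0.3,0.38,0],[1,-0.08,-0.5,0.38,0],[1,-0.1,-0.7,0.38,0],[1,-0.12,-0.8,0.38,0],[1,-0.12,-0.8,0.38,0]])

```text
time_s: 19.15
position: [0.4694, 0.0453, 0.1895]
tcp_rot: [[-0.552, 0.834, -0.002], [0.834, 0.552, -0.0], [0.001, -0.002, -1.0]]
force: [0.3, 1.0, 0.4]
opening: 0.998
grasp_force: 0.0
```

```bash
python3 - <<'E'
from h import *
t=cam("top")["color"];s=cam("scene")["color"]
a=crop(t,165,140,100,110,4);b=crop(s,350,70,100,110,4)
cv2.imwrite("pics/c4.png",gam(np.hstack([a,b])))
E
```

```text
(no output)
```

View pics/c4.png

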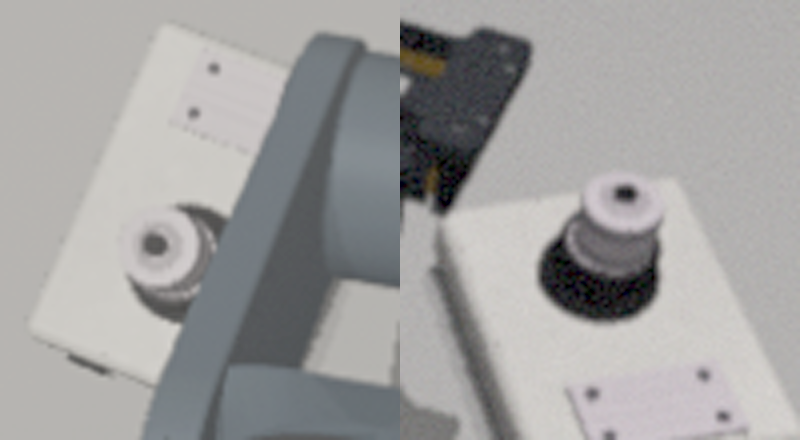

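The tube sits upright on the cell, hole at top-crop (155,243) and scene-crop (626,191). Next is the lever ring.

```bash
python3 - <<'E'
from h import *
t=cam("top");s=cam("scene")
print(tri((t,s),(np.array([165+155.5/4-.5,140+243.5/4-.5]),np.array([350+226.5/4-.5,70+191.5/4-.5]))))
E
```

```text
(array([0.50209789, 0.24753625, 0.12158935]), np.float64(0.11669005573594404))
```

step_arm(targets=[[1,-0.03,-0.16,0,0],[1,-0.07,-0.34,0,0],[1,-0.1,-0.52,0,0],[1,-0.12,-0.64,0,0],[1,-0.12,-0.64,0,0]])

```text
time_s: 19.85
position: [0.4413, -0.1142, 0.1901]
tcp_rot: [[-0.554, 0.832, 0.002], [0.832, 0.554, -0.002], [-0.002, 0.0, -1.0]]
force: [0.3, 1.1, 0.4]
opening: 1.004
grasp_force: 0.0
```

step_arm(targets=[[1,-0.03,-0.16,0,0],[1,-0.06,-0.34,0,0],[1,-0.09,-0.5,-0.05,0],[1,-0.11,-0.62,-0.15,0],[1,-0.114,-0.646,-0.25,0],[1,-0.114,-0.646,-0.38,0],[1,-0.114,-0.646,-0.5,0],[1,-0.114,-0.646,-0.59,0],[1,-0.114,-0.646,-0.64,0],[1,-0.114,-0.646,-0.654,0],[1,-0.114,-0.646,-0.654,0],[1,-0.114,-0.646,-0.654,0],[-1,-0.114,-0.646,-0.654,0],[-1,-0.114,-0.646,-0.654,0],[-1,-0.114,-0.646,-0.654,0],[-1,-0.114,-0.646,-0.654,0],[-1,-0.114,-0.646,-0.654,0],[-1,-0.114,-0.646,-0.654,0],[-1,-0.114,-0.646,-0.654,0],[-1,-0.114,-0.646,-0.654,0]])

```text
time_s: 21.85
position: [0.4118, -0.2734, 0.0267]
tcp_rot: [[-0.556, 0.831, 0.0], [0.831, 0.556, -0.0], [-0.0, -0.0, -1.0]]
force: [-0.9, -0.6, 3.1]
opening: 0.634
grasp_force: 30.0
```

step_arm(targets=[[-1,0,0,0.02,0],[-1,0,0,0.08,0],[-1,0,0,0.2,0],[-1,0,0,0.34,0],[-1,0,0,0.46,0],[-1,0,0,0.55,0],[-1,0.01,0.05,0.58,0],[-1,0.02,0.17,0.58,0],[-1,0.04,0.32,0.58,0],[-1,0.06,0.47,0.58,0],[-1,0.08,0.62,0.58,0],[-1,0.1,0.77,0.58,0],[-1,0.11,0.92,0.58,0],[-1,0.12,1,0.58,0],[-1,0.12,1,0.58,0]])

```text
time_s: 23.35
position: [0.44, -0.0199, 0.1706]
tcp_rot: [[-0.56, 0.829, -0.003], [0.829, 0.56, 0.002], [0.003, -0.002, -1.0]]
force: [0.3, -0.1, -1.2]
opening: 0.636
grasp_force: 30.0
```

step_arm(targets=[[-1,0.02,0.1,0,0],[-1,0.05,0.24,0,0],[-1,0.08,0.4,0,0],[-1,0.12,0.56,0,0],[-1,0.16,0.72,0,0],[-1,0.2,0.86,0,0],[-1,0.23,0.96,0,0],[-1,0.236,1,0,0],[-1,0.236,1,0,0]])

```text
time_s: 24.25
position: [0.5003, 0.2269, 0.1707]
tcp_rot: [[-0.557, 0.83, -0.001], [0.83, 0.557, -0.001], [0.0, -0.002, -1.0]]
force: [-0.0, -0.4, -0.8]
opening: 0.635
grasp_force: 30.0
```

step_arm(targets=[[-1,0,0.05,0,0],[-1,0,0.084,0,0],[-1,0,0.084,0,0],[-1,0,0.084,0,0],[-1,0,0.084,0,0]])

```text
time_s: 24.75
position: [0.5007, 0.2472, 0.1716]
tcp_rot: [[-0.556, 0.831, -0.0], [0.831, 0.556, -0.0], [-0.0, -0.0, -1.0]]
force: [-0.2, 0.4, -0.8]
opening: 0.638
grasp_force: 30.0
```

```bash
python3 - <<'E'
from h import *
s=read_state();print(s["position"],s["force"],s["opening"],s["grasp_force"])
s=cam("scene")["color"]
cv2.imwrite("pics/c5.png",gam(crop(s,350,50,100,110,5)))
E
```

```text
[0.50072277 0.24718071 0.17160272] [-0.23480657  0.39833629 -0.75634496] 0.6380154291055523 29.999843104742467
```

View pics/c5.png

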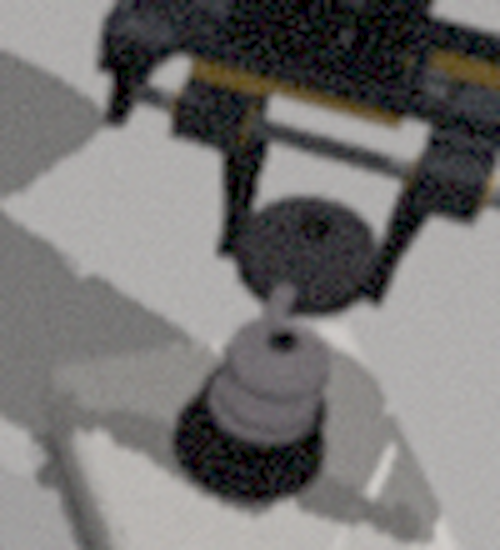

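The ring is held level with its lever free of the fingers. Its hole is at crop (317,228), with the tube hole below at (283,340).

```bash
python3 - <<'E'
from h import *
s=cam("scene")
P=lambda u,v:np.array([350+(u+.5)/5-.5,50+(v+.5)/5-.5])
print("ring",atz(s,P(317,228),.1849),"tube",atz(s,P(283,340),.119), read_state()["position"])
E
```

```text
ring [0.50236358 0.24904574] tube [0.50107689 0.24959536] [0.50082455 0.24727446 0.17162474]
```

step_arm(targets=[[-1,-0.003,0.002,-0.03,0],[-1,-0.003,0.002,-0.08,0],[-1,-0.003,0.002,-0.12,0],[-1,-0.003,0.002,-0.145,0],[-1,-0.003,0.002,-0.16,0],[-1,-0.003,0.002,-0.168,0],[-1,-0.003,0.002,-0.172,0],[-1,-0.003,0.002,-0.176,0],[-1,-0.003,0.002,-0.178,0],[-1,-0.003,0.002,-0.178,0],[-1,-0.003,0.002,-0.178,0]])

```text
time_s: 25.95
position: [0.5002, 0.2482, 0.1273]
tcp_rot: [[-0.556, 0.831, 0.0], [0.831, 0.556, 0.0], [-0.0, 0.0, -1.0]]
force: [-0.4, 0.0, -1.3]
opening: 0.632
grasp_force: 30.0
```

step_arm(targets=[[-1,0,0,-0.002,0],[-1,0,0,-0.004,0],[-1,0,0,-0.006,0],[-1,0,0,-0.006,0]])

```text
time_s: 26.35
position: [0.5001, 0.2482, 0.1257]
tcp_rot: [[-0.556, 0.831, 0.0], [0.831, 0.556, 0.0], [-0.0, 0.0, -1.0]]
force: [-0.6, -0.1, 1.5]
opening: 0.633
grasp_force: 30.0
```

step_arm(targets=[[-1,0,0,-0.002,0],[-1,0,0,-0.002,0]])

```text
time_s: 26.55
position: [0.5001, 0.2482, 0.1257]
tcp_rot: [[-0.556, 0.831, 0.0], [0.831, 0.556, -0.0], [-0.0, 0.0, -1.0]]
force: [-1.7, -1.0, 4.3]
opening: 0.632
grasp_force: 30.0
```

step_arm(targets=[[0.6,0,0,0,0],[1,0,0,0,0],[1,0,0,0,0],[1,0,0,0,0],[1,0,0,0,0],[1,0,0,0.06,0],[1,0,0,0.2,0],[1,0,0,0.34,0],[1,0,0,0.38,0],[1,0.02,-0.1,0.38,0],[1,0.05,-0.3,0.38,0],[1,0.08,-0.5,0.38,0],[1,0.1,-0.7,0.38,0],[1,0.12,-0.8,0.38,0],[1,0.12,-0.8,0.38,0]])

```text
time_s: 28.05
position: [0.5307, 0.0446, 0.2194]
tcp_rot: [[-0.552, 0.834, -0.0], [0.834, 0.552, -0.001], [-0.001, -0.001, -1.0]]
force: [0.3, -0.1, -0.1]
opening: 1.001
grasp_force: 0.0
```

```bash
python3 - <<'E'
from h import *
t=cam("top")["color"];s=cam("scene")["color"]
a=crop(t,165,140,100,110,4);b=crop(s,350,70,100,110,4)
cv2.imwrite("pics/c6.png",gam(np.hstack([a,b])))
E
```

```text
(no output)
```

View pics/c6.png

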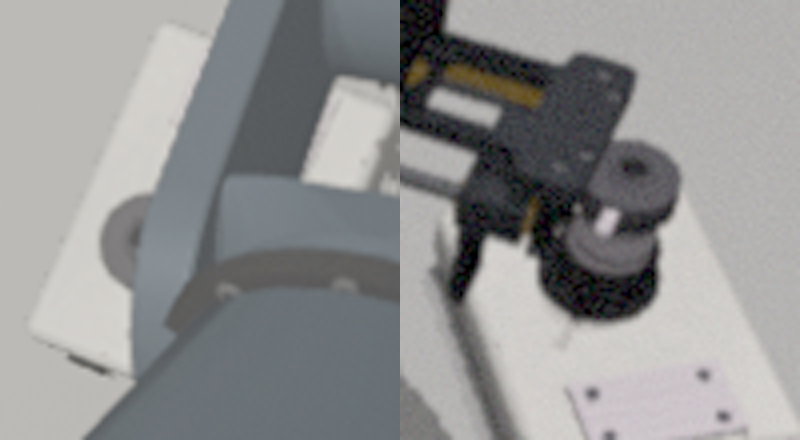

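The ring sits level on the tube, hole at scene-crop (635,165). Next is the cap.

```bash
python3 - <<'E'
from h import *
s=cam("scene")
print("ring",atz(s,np.array([350+235.5/4-.5,70+165.5/4-.5]),.139))
E
```

```text
ring [0.50110759 0.25030466]
```

step_arm(targets=[[1,0.03,-0.16,0,0],[1,0.06,-0.34,0,0],[1,0.09,-0.52,0,0],[1,0.11,-0.7,0,0],[1,0.125,-0.83,-0.1,0],[1,0.127,-0.878,-0.22,0],[1,0.127,-0.878,-0.36,0],[1,0.127,-0.878,-0.5,0],[1,0.127,-0.878,-0.6,0],[1,0.127,-0.878,-0.68,0],[1,0.127,-0.878,-0.74,0],[1,0.127,-0.878,-0.774,0],[1,0.127,-0.878,-0.774,0],[1,0.127,-0.878,-0.774,0]])

```text
time_s: 29.6
position: [0.5624, -0.1711, 0.0271]
tcp_rot: [[-0.557, 0.831, 0.001], [0.831, 0.557, -0.001], [-0.001, 0.001, -1.0]]
force: [-0.5, 0.0, 0.0]
opening: 1.002
grasp_force: 0.0
```

step_arm(targets=[[-1,0,0,0,0],[-1,0,0,0,0],[-1,0,0,0,0],[-1,0,0,0,0],[-1,0,0,0,0],[-1,0,0,0,0],[-1,0,0,0,0],[-1,0,0,0,0]])

```text
time_s: 30.4
position: [0.5618, -0.1714, 0.0267]
tcp_rot: [[-0.556, 0.831, 0.0], [0.831, 0.556, -0.0], [-0.0, -0.0, -1.0]]
force: [-0.3, 0.0, 2.3]
opening: 0.565
grasp_force: 30.0
```

step_arm(targets=[[-1,0,0,0.02,0],[-1,0,0,0.08,0],[-1,0,0,0.2,0],[-1,0,0,0.34,0],[-1,0,0,0.48,0],[-1,0,0,0.6,0],[-1,-0.01,0.05,0.66,0],[-1,-0.03,0.15,0.67,0],[-1,-0.05,0.3,0.67,0],[-1,-0.07,0.45,0.67,0],[-1,-0.09,0.6,0.67,0],[-1,-0.11,0.74,0.67,0],[-1,-0.12,0.84,0.67,0],[-1,-0.12,0.84,0.67,0]])

```text
time_s: 31.8
position: [0.5294, 0.0426, 0.1938]
tcp_rot: [[-0.56, 0.829, -0.003], [0.829, 0.56, 0.002], [0.003, -0.001, -1.0]]
force: [-0.4, 0.3, -0.8]
opening: 0.565
grasp_force: 30.0
```

step_arm(targets=[[-1,-0.02,0.1,0,0],[-1,-0.04,0.24,0,0],[-1,-0.06,0.4,0,0],[-1,-0.08,0.55,0,0],[-1,-0.1,0.68,0,0],[-1,-0.12,0.78,0,0],[-1,-0.126,0.83,0,0],[-1,-0.126,0.84,0,0],[-1,-0.126,0.84,0,0],[-1,-0.126,0.84,0,0],[-1,-0.126,0.84,0,0]])

```text
time_s: 32.9
position: [0.5007, 0.2475, 0.194]
tcp_rot: [[-0.555, 0.832, -0.0], [0.832, 0.555, -0.0], [-0.0, -0.0, -1.0]]
force: [-0.7, -0.1, -0.9]
opening: 0.561
grasp_force: 30.0
```

```bash
python3 - <<'E'
from h import *
s=read_state();print(s["position"],s["force"],s["opening"],s["grasp_force"])
s=cam("scene")["color"]
cv2.imwrite("pics/c7.png",gam(crop(s,350,40,100,110,5)))
E
```

```text
[0.50066104 0.24746623 0.1940101 ] [-0.68739879 -0.1446817  -0.9327487 ] 0.5605646440190565 29.999822610989213
```

View pics/c7.png

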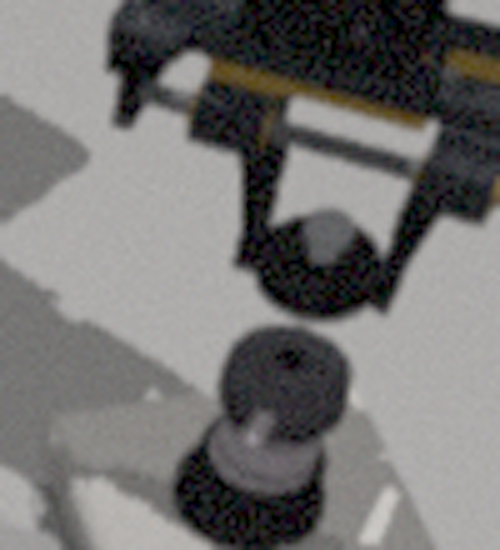

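The cap is held level with its knob top near crop (329,231). The ring hole is at (291,357).

```bash
python3 - <<'E'
from h import *
s=cam("scene")
P=lambda u,v:np.array([350+(u+.5)/5-.5,40+(v+.5)/5-.5])
print("cap",atz(s,P(329,231),.2143),"ring",atz(s,P(291,357),.139), read_state()["position"])
E
```

```text
cap [0.50576835 0.24396733] ring [0.50075592 0.24898546] [0.50060784 0.24774671 0.19406076]
```

```bash
python3 - <<'E'
from h import *
s=cam("scene");a=np.linspace(0,2*np.pi,200)
def circ(x,y,r,z): return proj(s,np.c_[x+r*np.cos(a),y+r*np.sin(a),z+0*a])
for x,y in((.5006,.2477),(.5038,.2455),(.5058,.244)):
    o=[]
    for r,z in((.01,.2143),(.01,.2063),(.0255,.1983),(.0255,.1823)):
        p=(circ(x,y,r,z)-[350,40]+.5)*5-.5;o.append(np.r_[p.min(0),p.max(0)].round().astype(int).tolist())
    print(x,y,o)
im=cv2.imread("pics/c7.png");x=im.copy()
for r,z in((.01,.2143),(.0255,.1983),(.0255,.1823)):
    p=(circ(.5006,.2477,r,z)-[350,40]+.5)*5-.5
    cv2.polylines(x,[p.round().astype(int)],True,(0,0,255),1)
x=x[180:340,200:420];y=im[180:340,200:420]
cv2.imwrite("pics/c8.png",cv2.resize(np.hstack([y,x]),None,fx=1.8,fy=1.8))
E
```

```text
0.5006 0.2477 [[303, 204, 353, 237], [299, 219, 348, 253], [256, 210, 382, 295], [249, 240, 372, 325]]
0.5038 0.2455 [[304, 210, 354, 244], [299, 226, 349, 259], [257, 216, 383, 302], [249, 246, 373, 331]]
0.5058 0.244 [[304, 214, 354, 248], [300, 230, 350, 264], [257, 220, 383, 306], [250, 250, 374, 336]]
```

View pics/c8.png

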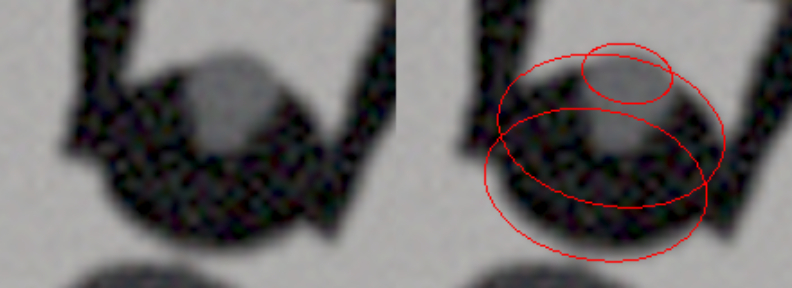

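The overlay shows the knob about 4 crop px lower, and the underside about 9 px higher, than predicted for an upright cap at the TCP. I'll run the same check on the picture taken before the pick-up to tell tilt from shape.

```bash
python3 - <<'E'
from h import *
s=cam("scene");a=np.linspace(0,2*np.pi,200)
def ext(img,off,k,x,y,z0,f):
    o=[]
    for r,z in((.01,.032),(.0255,.016),(.0255,0)):
        p=proj(s,np.c_[x+r*np.cos(a),y+r*np.sin(a),z0+z+0*a])
        p=(p-off+.5)*k-.5;o.append(np.r_[p.min(0),p.max(0)].round().astype(int).tolist())
        cv2.polylines(img,[p.round().astype(int)],True,(0,0,255),1)
    print(o)
im=cv2.imread("pics/sf.png");b=im.copy()
ext(b,[145,170],4,.562,-.171,.015,0)
r=np.s_[240:380,370:510];A=cv2.resize(np.hstack([im[r],b[r]]),None,fx=2,fy=2)
# now: tilt hypotheses about closing axis, overlay on c7
im=cv2.imread("pics/c7.png");ya=np.array([.831,.556,0]);xs=[]
for d in(0,-8,8):
    R=cv2.Rodrigues(ya*np.radians(d))[0];g=np.array([.5007,.2475,.1823+.008]);b=im.copy()
    for rr,z in((.01,.032),(.0255,.016),(.0255,0)):
        P=(np.c_[rr*np.cos(a),rr*np.sin(a),z-.008+0*a])@R.T+g
        p=(proj(s,P)-[350,40]+.5)*5-.5;cv2.polylines(b,[p.round().astype(int)],True,(0,0,255),1)
    xs.append(b[190:340,230:400])
B=cv2.resize(np.hstack(xs),None,fx=1.5,fy=1.5)
w=max(A.shape[1],B.shape[1]);pad=lambda q:cv2.copyMakeBorder(q,0,0,0,w-q.shape[1],0)
cv2.imwrite("pics/c9.png",np.vstack([pad(A),pad(B)]))
E
```

```text
[[412, 271, 452, 307], [386, 258, 487, 350], [391, 272, 490, 363]]
```

View pics/c9.png

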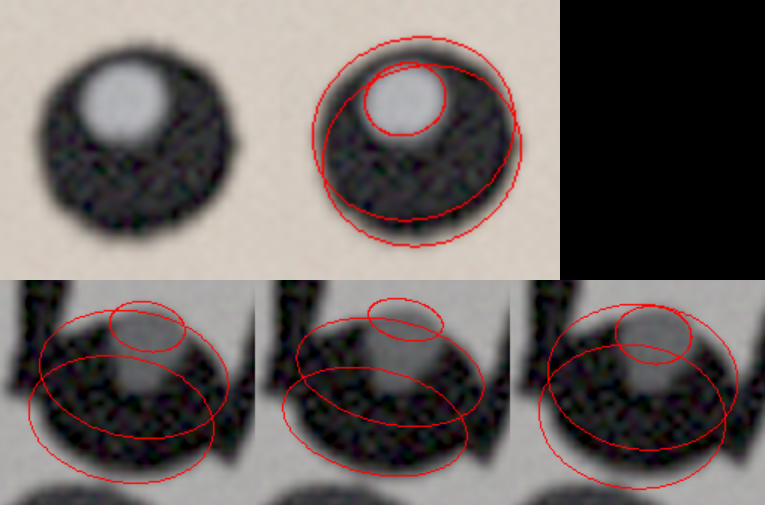

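The cap's outline was also smaller than my model on the foam, so it's held nearly upright. Lowering it gently.

step_arm(targets=[[-1,0,0,-0.03,0],[-1,0,0,-0.08,0],[-1,0,0,-0.12,0],[-1,0,0,-0.145,0],[-1,0,0,-0.16,0],[-1,0,0,-0.168,0],[-1,0,0,-0.174,0],[-1,0,0,-0.178,0],[-1,0,0,-0.182,0],[-1,0,0,-0.182,0],[-1,0,0,-0.182,0]])

```text
time_s: 34.2
position: [0.5004, 0.2487, 0.1487]
tcp_rot: [[-0.556, 0.831, 0.0], [0.831, 0.556, 0.0], [-0.0, 0.0, -1.0]]
force: [-0.3, 0.5, -0.0]
opening: 0.563
grasp_force: 30.0
```

step_arm(targets=[[-1,0,0,-0.002,0],[-1,0,0,-0.004,0],[-1,0,0,-0.006,0],[-1,0,0,-0.008,0],[-1,0,0,-0.008,0]])

```text
time_s: 34.7
position: [0.5003, 0.2487, 0.1464]
tcp_rot: [[-0.556, 0.831, -0.0], [0.831, 0.556, -0.0], [0.0, -0.0, -1.0]]
force: [-0.7, -1.1, -1.1]
opening: 0.563
grasp_force: 30.0
```

step_arm(targets=[[-1,0,0,-0.001,0],[-1,0,0,-0.002,0],[-1,0,0,-0.003,0],[-1,0,0,-0.004,0],[-1,0,0,-0.004,0],[-1,0,0,-0.004,0]])

```text
time_s: 35.3
position: [0.5003, 0.2487, 0.1457]
tcp_rot: [[-0.556, 0.831, 0.0], [0.831, 0.556, -0.0], [-0.0, 0.0, -1.0]]
force: [-0.5, 0.6, 1.0]
opening: 0.565
grasp_force: 30.0
```

step_arm(targets=[[-1,0,0,-0.002,0],[-1,0,0,-0.003,0],[-1,0,0,-0.003,0]])

```text
time_s: 35.6
position: [0.5003, 0.2487, 0.1456]
tcp_rot: [[-0.556, 0.831, 0.0], [0.831, 0.556, 0.0], [-0.0, 0.0, -1.0]]
force: [-2.4, -1.2, 4.9]
opening: 0.563
grasp_force: 30.0
```

Contact came at exactly the expected height. Releasing and retreating.

step_arm(targets=[[0.5,0,0,0,0],[1,0,0,0,0],[1,0,0,0,0],[1,0,0,0,0],[1,0,0,0,0],[1,0,0,0,0],[1,0,0,0.06,0],[1,0,0,0.2,0],[1,0,0,0.34,0],[1,0,0,0.4,0],[1,0,-0.1,0.4,0],[1,0,-0.3,0.4,0],[1,0,-0.5,0.4,0],[1,0,-0.7,0.4,0],[1,0,-0.86,0.4,0],[1,0,-1,0.4,0],[1,0,-1,0.4,0],[1,0,-1,0.4,0]])

```text
time_s: 37.4
position: [0.5002, -0.0018, 0.2448]
tcp_rot: [[-0.554, 0.832, -0.0], [0.832, 0.554, 0.001], [0.001, 0.0, -1.0]]
force: [0.6, 0.8, 1.2]
opening: 1.002
grasp_force: 0.0
```

```bash
python3 - <<'E'
from h import *
t=cam("top")["color"];s=cam("scene")["color"]
a=crop(t,165,140,100,110,4);b=crop(s,350,60,100,110,4)
cv2.imwrite("pics/d1.png",gam(np.hstack([a,b])))
E
```

```text
(no output)
```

View pics/d1.png

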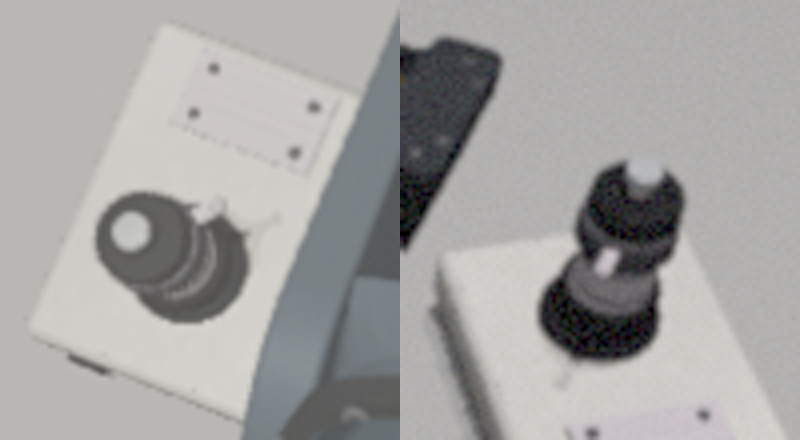

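The full stack stands straight, with the knob at top-crop (130,231) and scene-crop (646,171). I'll check the knob height and hand in if it is right.

```bash
python3 - <<'E'
from h import *
t=cam("top");s=cam("scene")
X,e=tri((t,s),(np.array([165+130.5/4-.5,140+231.5/4-.5]),np.array([350+246.5/4-.5,60+171.5/4-.5])));print(X,e)
if abs(X[2]-.166)<.005 and np.hypot(X[0]-.5005,X[1]-.248)<.006: print(hand_in())
E
```

```text
[0.50185671 0.24967472 0.16437262] 0.20876450418148806
the job is handed in; nothing more can be done
None
```

The lens cell, tube, lever ring and dust cap are stacked upright on the lamp seat in that order, each released before the next was brought, and the job was handed in at about 37 s; I have not seen the judge's verdict.

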